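# Free the ring-light dial and set it

### The arm

A 6-joint arm with a two-finger parallel gripper is mounted at the origin on the work surface. World frame = base frame: x ahead of the robot, y to its left, z up, the work surface at z = 0. Lengths are in m, angles in rad, forces in N, time in s.
With the tool pointing down it reaches from about 0.35 to 0.975 m from the base axis. Payload 4.9 kg.
Tool frame: the origin (TCP) lies on the centre line of the jaws, within the pads' length; the fingertips stand 19 mm ahead of it and the grasp point (between the pads) is the TCP; z points along the fingers, y is the line along which they close (so a half turn about z gives the same grasp; the last joint's range is limited). The gripper opens to 85 mm and grips with 20 to 120 N. Pads are 22 mm wide; open, the fingers measure 114 mm over their backs; the gripper's body (76 mm by 85 mm) begins 54 mm behind the grasp point. The pads swing forward as they close: fully open they stand 13 mm farther back than shut.
Start: joints at [1.012, 0.053, 1.613, -0, 1.476, -0.119], TCP at [0.266, 0.566, 0.25] pointing down, gripper open.
Joint ranges: [-3.01, 3.01], [-1.01, 2.22], [0.06, 2.58], [-1.02, 4.17], [0.09, 2.62], [-3.14, 3.14]. Speed limits (rad/s): [2.57, 2.57, 3.14, 3.14, 3.14, 3.14].

### API

Orientations are given as a unit quaternion [w, x, y, z].
In Python, from plant import state, grab_frame, ticket, spotter gives the robot as it stands.
- The arm moves only by the tool apply_moves, never from a script. Its argument "series" is a list of rows, each an object of numbers: "jaw": the closure, from 0 (fully open) to 1 (shut); "dx", "dy", "dz": the shift along the tool's x, y, z in mm; "turn": the turn about the tool's z in rad. A call has 1 to 5 rows; each row is the pose to reach, as a shift and turn from the pose commanded when the call began, along the tool's axes at that moment; what a row does not reach only later rows make up. A row lasts 1/12 s, in which the tool goes at most 41.7 mm and 7.16 degrees, less where a joint would pass 70% of its speed; a pose out of reach is approached as far as the arm can. A call with a gripper value outside its range is refused whole. The fingers move at their own pace and stop on an object; the grip force is fixed at half the most. Time passes only in rows, so rows that repeat a pose let the fingers close. It gives the time, the measured TCP pose, the force, the opening and the grip force at its end, in the units of the state.
- state(): the state, without advancing time (a new reading comes with each control period).
- grab_frame(name): name is "scene" or "top"; returns a dict with "pixels" (400x640x3 uint8, red, green, blue), "mtx" (3x3 intrinsics, pixels), "dist_coeffs" ([k1, k2, p1, p2, k3] as OpenCV has them; the pictures are not rectified), "camera_from_world" (4x4, takes a point from world to camera coordinates). Camera axes: x right, y down, z forward; pixel columns grow to the right and rows downward; lengths in m; the calibration is good to about 2 mm. A picture is of the moment at which its call begins. There is no depth.
- ticket.job_done(): hands the job in; it is judged then, once.
Trained networks look in a picture, given as the dict that the camera call returned (one of the last four; its "shot" number tells which), for a name from the list of things; names that differ only in an ending like _2 or _b are one class to them, and where a whole thing is asked for, a point or a joint stands for the part that bears it (a point fixed in the world has none). Each returns a list of dicts, best first, with "conf" (0 to 1); they miss things now and then, are a little off and sometimes report something else, mostly with a low value. They report only what shows in the picture. A call takes as long as a camera call.
- spotter.outline_of(picture, target): "region" (400x640 bool, what is visible of it) and "extent" ([left, top, right, bottom] in pixels, round what is visible of it).
The state is a dict: "time": time; "joint_pos": joint angles; "joint_vel": joint speeds; "joint_efforts": joint torques, N m; "tool_pos": TCP position; "tool_rot": TCP orientation; "contact_force": force on the tool from outside, world axes, zero at the start; "ft_torque": the same for the moment, N m; "gripper_width": opening from 0.0 (shut) to 1.0 (fully open); "grasp_force": force on a finger pad.
Only numpy, scipy, OpenCV 4.12 (cv2) and the standard library are available. Lean on these libraries where they do the work, as an engineer would, in place of code of your own. Each camera call takes 0.05 s, during which the arm holds its last target. There are 200 camera calls.

### The job

Somebody left a component tray lying across the guard rails of the ring-light controller, so nobody can get at its dial. Lift the tray off by its upright fin, set it down flat and square inside the taped outline with the three camera modules still in their pockets, and let go of it; then turn the dial clockwise until its white pointer stands at the raised marker tab on its rim. Do not shift the marker tab, and leave everything else on the bench where it is.

Things in the scene. Friction and masses are not known exactly. Their poses are not given: they have to be found in the camera images.
- controller: fixed grey instrument box, 200 (x) x 160 (y) x 55 mm high; origin at the centre of its underside. The dial's axis is vertical through the middle of its top. Two guard rails run along its y at x = +-86 mm: 12 mm thick, 150 mm long, their tops 109 mm above the table (54 mm above the box top).
- tray: black plastic component tray, 210 (x) x 130 (y) mm, rim 16 mm high, floor 4 mm thick, 6 by 4 open pockets, about 0.25 kg; origin at the centre of its underside. A grey carrying fin rises from its centre: 70 mm long (x), 12 mm thick (y), its top 62 mm above the underside. At the start the tray lies across both rails, over the dial, its x roughly along the controller's x.
- module0: small loose camera module, 22 x 18 mm base, 10 mm high, lying in a pocket of the tray; origin at the centre of its underside
- module1: small loose camera module, 22 x 18 mm base, 10 mm high, lying in a pocket of the tray; origin at the centre of its underside
- module2: small loose camera module, 22 x 18 mm base, 10 mm high, lying in a pocket of the tray; origin at the centre of its underside
- pocket0 (a point): centre of the floor of the tray pocket (30 x 27 mm) in which module0 lies
- pocket1 (a point): centre of the floor of the tray pocket (30 x 27 mm) in which module1 lies
- pocket2 (a point): centre of the floor of the tray pocket (30 x 27 mm) in which module2 lies
- outline: rectangle of 10 mm yellow tape stuck flat on the table, inside 250 (x) x 170 (y) mm; origin at its centre
- grip_mid (a point): middle of the dial's upright black grip bar, on the dial's axis, 87 mm above the table (grip here). Bar 38 mm long, 13 mm thick, top 99 mm above the table, on a skirt disc of 34 mm radius. Frame: z up; the bar's length lies 135 degrees anticlockwise (from above) from its x. The dial is worn: the bar has about 23 degrees of free play before the skirt and pointer follow.
- pointer (a point): outer end of the white pointer line on the dial's skirt, 32 mm from the axis
- marker_line (a point): point on the marker's line at the same 32 mm radius, where the pointer has to come. The marker is a small raised metal tab (12 x 7 mm, 5 mm high) on a flat ring around the skirt, 36 to 48 mm from the axis; it can be shifted by hand and must stay.
- dial (a joint): angle of the dial's skirt and pointer in rad, 0 to 4.71 between end stops, growing clockwise seen from above; at 0 the pointer is 135 degrees anticlockwise from the controller's x. It stays where it is left.
- bottle: bystander: small closed white-capped bottle, 32 mm across, 75 mm tall, standing between the controller and the outline; origin under its centre
- jar: bystander: squat closed jar, 50 mm across, 50 mm tall, beyond the work area; origin under its centre
- tape_roll: bystander: core of a tape roll lying flat, 90 mm outside, 24 mm high, beyond the work area; origin under its centre
- screwdriver: bystander: screwdriver lying flat, 160 mm long, beyond the work area
- brush: bystander: brush lying flat, 150 mm long, between the controller and the outline, on the robot's side

How it is judged:
On the way:
1. the tray lies flat inside the outline, released, the modules in their pockets (x of tray in the frame of outline between -0.024 and 0.024 m and y of tray in the frame of outline between -0.024 and 0.024 m and angle between the x axis of tray and the x axis of outline, either way round below 0.22 rad and z of tray in the frame of outline below 0.004 m and angle between tray's own z axis and vertical below 0.05 rad and linear speed of tray below 0.02 m/s and contact force between the fingers and tray below 0.3 N and distance between module0 and pocket0 below 0.014 m and distance between module1 and pocket1 below 0.014 m and distance between module2 and pocket2 below 0.014 m), for 0.3 s.
At the end, for the whole second after the job is handed in: tray flat, released, at rest inside the outline (centre within 24 mm along each of its axes, square within 0.22 rad), each module within 14 mm of its pocket's centre, pointer within 4 mm (about 7 degrees) of the marker line and at rest (all of step 1 and horizontal distance between pointer and marker_line below 0.004 m and velocity of joint dial between -0.05 and 0.05 rad/s); the robot touches nothing.
It fails at once if the marker tab is shifted (by more than 4 mm) (distance of marker_line from where it was at the start of the episode above 0.004 m).
It fails at once if a bystander is shifted by more than 30 mm (distance of any of bottle, jar, tape_roll, screwdriver, brush from where it was at the start of the episode above 0.03 m).
It fails at once if a module leaves its pocket (distance between module0 and pocket0 above 0.025 m or distance between module1 and pocket1 above 0.025 m or distance between module2 and pocket2 above 0.025 m).
It also fails if it takes over 72 s, if anything falls off the work surface, if the arm or the gripper's body presses on something with over 40 N, if the wrist force passes 120 N, or if a joint passes its speed limit or range.

## Working session

There is one attempt and no reset: what is moved stays moved. The work goes in short steps, Python scripts to look and compute and a tool call to move; the robot and the scene stay as the last step left them, time stands still between calls to the robot, and variables do not carry over. Pictures are saved under pics/ and viewed, at most 10 in all, crops included, and the job is handed in when it is done.

Besides the shell and the picture viewer there is one more tool, called by a JSON object that holds its "name" and its "arguments", one argument or row to a line. apply_moves: Moves the arm, as the interface text tells. Its arguments: {"type":"object","properties":{"series":{"type":"array","items":{"type":"object","properties":{"jaw":{"type":"number"},"dx":{"type":"number"},"dy":{"type":"number"},"dz":{"type":"number"},"turn":{"type":"number"}}}}},"required":["series"]}

```bash
mkdir -p pics; ls; cat > h.py <<'E'
import numpy as np,cv2
from plant import state,grab_frame,ticket,spotter
def ray(p,px):
    K=np.array(p["mtx"]);d=np.array(p["dist_coeffs"]);T=np.array(p["camera_from_world"])
    n=cv2.undistortPoints(np.array(px,float).reshape(-1,1,2),K,d).reshape(-1,2)
    R=T[:3,:3];c=-R.T@T[:3,3]
    return c,np.c_[n,np.ones(len(n))]@R
def onz(p,px,z):
    c,r=ray(p,px);return c+r*((z-c[2])/r[:,2])[:,None]
def proj(p,X):
    T=np.array(p["camera_from_world"]);r,_=cv2.Rodrigues(T[:3,:3])
    return cv2.projectPoints(np.array(X,float).reshape(-1,1,3),r,T[:3,3],np.array(p["mtx"]),np.array(p["dist_coeffs"]))[0].reshape(-1,2)
def save(p,n): cv2.imwrite(f"pics/{n}.png",np.ascontiguousarray(p["pixels"][:,:,::-1]))
E
python3 - <<'E'
from h import *
s=state();print({k:np.round(v,3) for k,v in s.items()})
for n in("scene","top"):
    p=grab_frame(n);save(p,n+"0");T=np.array(p["camera_from_world"]);print(n,-T[:3,:3].T@T[:3,3])
    for t in("tray","controller","outline","bottle","jar","tape_roll","screwdriver","brush","module0"):
        for o in spotter.outline_of(p,t)[:3]:
            m=o["region"].astype(np.uint8);pt=np.argwhere(m)[:,::-1]
            r=cv2.minAreaRect(pt.astype(np.float32))
            print(t,round(o["conf"],2),np.round(o["extent"]),"tbl",np.round(onz(p,cv2.boxPoints(r),0)[:,:2],3).tolist())
E
```

```text
pics
{'time': np.float64(0.0), 'joint_pos': array([ 1.012,  0.053,  1.614, -0.   ,  1.476, -0.119]), 'joint_vel': array([ 0.001,  0.002,  0.001, -0.001,  0.   , -0.   ]), 'joint_efforts': array([ 1.0000e-03, -3.9367e+01, -3.7018e+01, -0.0000e+00,  7.0000e-03,
       -0.0000e+00]), 'tool_pos': array([0.266, 0.565, 0.249]), 'tool_rot': array([-0.   ,  0.218,  0.976, -0.001]), 'contact_force': array([ 0.645, -0.323, -1.434]), 'ft_torque': array([-0.014, -0.025, -0.002]), 'grasp_force': np.float64(0.0), 'gripper_width': np.float64(0.996)}
scene [ 1.14241468 -0.01485582  0.86791944]
tray 0.75 [213. 134. 283. 209.] tbl [[0.524, -0.289], [0.234, -0.272], [0.295, -0.098], [0.569, -0.138]]
controller 0.9 [213. 149. 290. 236.] tbl [[0.596, -0.279], [0.299, -0.282], [0.346, -0.07], [0.63, -0.097]]
outline 0.67 [358. 172. 441. 268.] tbl [[0.675, 0.08], [0.411, 0.152], [0.475, 0.358], [0.726, 0.26]]
bottle 0.55 [313. 203. 329. 229.] tbl [[0.533, -0.02], [0.534, 0.017], [0.604, 0.015], [0.604, -0.02]]
jar 0.91 [297. 279. 321. 304.] tbl [[0.745, -0.056], [0.746, -0.005], [0.809, -0.006], [0.809, -0
[... 1361 characters left out ...]
[[0.83, 0.192], [0.83, 0.1], [0.734, 0.097], [0.734, 0.188]]
screwdriver 0.7 [349. 115. 426. 132.] tbl [[0.805, -0.063], [0.833, -0.067], [0.804, -0.225], [0.777, -0.219]]
screwdriver 0.51 [153. 157. 277. 307.] tbl [[0.463, 0.337], [0.731, 0.269], [0.675, 0.08], [0.412, 0.154]]
brush 0.63 [310. 259. 332. 338.] tbl [[0.514, 0.021], [0.514, -0.024], [0.361, -0.024], [0.36, 0.019]]
module0 0.71 [408. 208. 416. 217.] tbl [[0.62, -0.18], [0.62, -0.198], [0.595, -0.198], [0.595, -0.179]]
module0 0.57 [372. 199. 459. 330.] tbl [[0.389, -0.099], [0.639, -0.135], [0.619, -0.292], [0.371, -0.252]]
module0 0.46 [378. 300. 389. 314.] tbl [[0.407, -0.111], [0.43, -0.117], [0.425, -0.136], [0.403, -0.13]]
```

```bash
python3 - <<'E'
from h import *
p=grab_frame("top")
im=p["pixels"][90:350,140:480,::-1];cv2.imwrite("pics/t1.png",cv2.resize(im,None,fx=2.3,fy=2.3,interpolation=cv2.INTER_CUBIC))
def rect(p,t,z):
    o=spotter.outline_of(p,t)[0];c=max(cv2.findContours(o["region"].astype(np.uint8),0,1)[0],key=len).reshape(-1,2)
    w=onz(p,c,z)[:,:2]*1000
    (cx,cy),wh,a=cv2.minAreaRect(w.astype(np.float32));print(t,cx,cy,wh,a)
rect(p,"tray",.122);rect(p,"outline",0)
q=grab_frame("scene");rect(q,"outline",0)
cv2.imwrite("pics/s1.png",cv2.resize(q["pixels"][110:320,190:460,::-1],None,fx=2.8,fy=2.8,interpolation=cv2.INTER_CUBIC))
E
```

```text
tray 509.2364196777344 -167.84164428710938 (133.22799682617188, 212.1753692626953) 81.67545318603516
outline 570.1201171875 208.26910400390625 (194.91537475585938, 272.76837158203125) 74.23755645751953
outline 570.4954833984375 208.75677490234375 (195.63368225097656, 275.35943603515625) 74.66150665283203
```

View pics/t1.png

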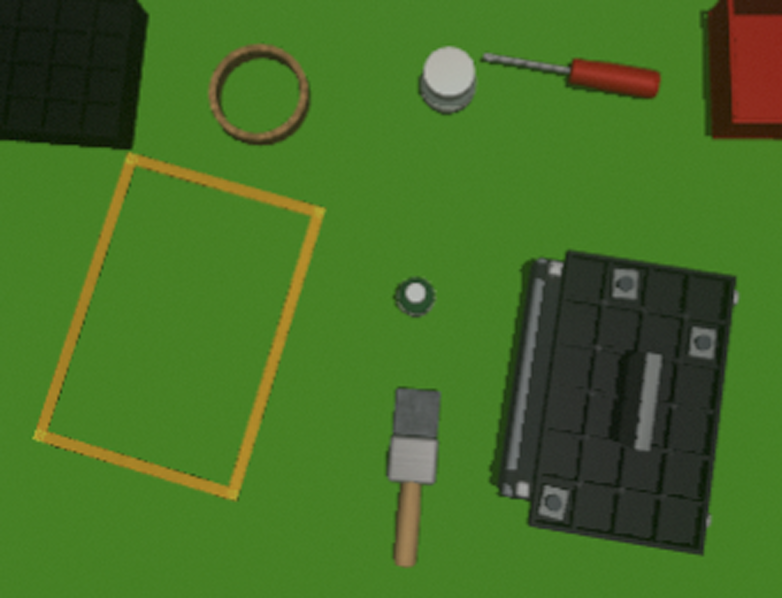

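View pics/s1.png

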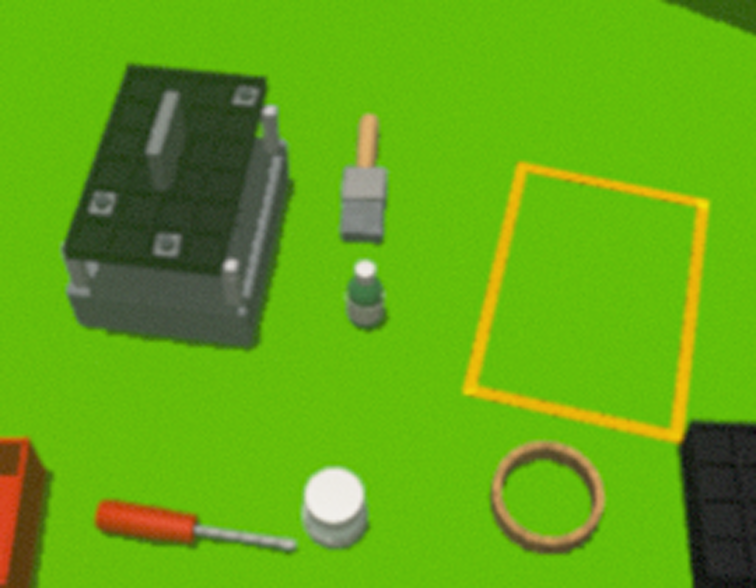

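```bash
cat >> h.py <<'E'
from scipy.spatial.transform import Rotation as Ro
def rel(x,y,z,ang,st=None):
    "mm target, ang= direction of tool y in world deg"
    s=st or state();q=s["tool_rot"];R=Ro.from_quat([q[1],q[2],q[3],q[0]]).as_matrix()
    d=R.T@(np.array([x,y,z])-np.array(s["tool_pos"])*1000)
    a=np.degrees(np.arctan2(R[1,1],R[0,1]));t=(a-ang+90)%180-90
    print("t",s["time"],"pos",np.round(np.array(s["tool_pos"])*1000,1),"ang",round(a,1),"-> d",np.round(d,1),"turn",round(np.radians(t),3),"width",s["gripper_width"],"gf",s["grasp_force"],"F",np.round(s["contact_force"],1))
E
python3 - <<'E'
from h import *
p=grab_frame("top");g=cv2.cvtColor(p["pixels"],cv2.COLOR_RGB2GRAY)
m=np.zeros_like(g);m[238:290,408:434]=g[238:290,408:434]>95
n,l,st,ce=cv2.connectedComponentsWithStats(m);i=1+np.argmax(st[1:,4])
px=np.argwhere(l==i)[:,::-1].astype(float)
w=(onz(p,px,.171)[:,:2]*1000).astype(np.float32);print(st[i],cv2.minAreaRect(w),w.mean(0))
print(proj(p,[[.509,-.168,.171]]))
f=w.mean(0);rel(f[0],f[1],240,81.7)
E
```

```text
[416 244  11  42 230] ((509.40740966796875, -167.881591796875), (9.048738479614258, 66.89134216308594), 81.18218994140625) [ 509.2786 -167.9087]
[[421.42286401 264.35985795]]
t 1.3 pos [266.1 565.5 250.3] ang 64.8 -> d [-532.3 -560.1   10.3] turn -0.295 width 1.0021360280875917 gf 0.0 F [-0.1 -0.1 -0.1]
```

{"name": "apply_moves", "arguments": {
  "series": [
    {"dx":-28,"dy":-30,"jaw":0},
    {"dx":-56,"dy":-59,"jaw":0},
    {"dx":-84,"dy":-89,"jaw":0},
    {"dx":-112,"dy":-118,"jaw":0},
    {"dx":-140,"dy":-147,"jaw":0}
  ]
}}

```text
invalid input at $.series[0]: expected keys jaw, dx, dy, dz, turn
```

{"name": "apply_moves", "arguments": {
  "series": [
    {"dx":-28,"dy":-30,"jaw":0},
    {"dx":-56,"dy":-59,"jaw":0},
    {"dx":-84,"dy":-89,"jaw":0},
    {"dx":-112,"dy":-118,"jaw":0},
    {"dx":-140,"dy":-147,"jaw":0}
  ]
}}

```text
invalid input at $.series[0]: expected keys jaw, dx, dy, dz, turn
```

{"name": "apply_moves", "arguments": {
  "series": [
    {"dx":-28,"dy":-30,"turn":-0.06,"jaw":0},
    {"dx":-56,"dy":-59,"turn":-0.12,"jaw":0},
    {"dx":-84,"dy":-89,"turn":-0.18,"jaw":0},
    {"dx":-112,"dy":-118,"turn":-0.24,"jaw":0},
    {"dx":-140,"dy":-147,"turn":-0.295,"jaw":0}
  ]
}}

```text
invalid input at $.series[0]: expected keys jaw, dx, dy, dz, turn
```

```bash
python3 -c "
from h import *
rel(509.3,-167.9,240,81.5)"
```

```text
t 1.3 pos [266.1 565.5 250.3] ang 64.8 -> d [-532.3 -560.1   10.3] turn -0.291 width 1.0021360280875917 gf 0.0 F [-0.1 -0.1 -0.1]
```

All keys are required.

{"name": "apply_moves", "arguments": {
  "series": [
    {"dx":-28,"dy":-30,"dz":0,"turn":0,"jaw":0},
    {"dx":-56,"dy":-59,"dz":0,"turn":0,"jaw":0},
    {"dx":-84,"dy":-89,"dz":0,"turn":0,"jaw":0},
    {"dx":-112,"dy":-118,"dz":0,"turn":0,"jaw":0},
    {"dx":-140,"dy":-147,"dz":0,"turn":0,"jaw":0}
  ]
}}

```text
time: 1.72
tool_pos: [0.3303, 0.3713, 0.2503]
tool_rot: [0.0, 0.218, 0.976, 0.0]
contact_force: [0.9, -0.1, 0.1]
gripper_width: 1.0
grasp_force: 0.0
```

{"name": "apply_moves", "arguments": {
  "series": [
    {"dx":-28,"dy":-30,"dz":0,"turn":0,"jaw":0},
    {"dx":-56,"dy":-59,"dz":0,"turn":0,"jaw":0},
    {"dx":-84,"dy":-89,"dz":0,"turn":0,"jaw":0},
    {"dx":-112,"dy":-118,"dz":0,"turn":0,"jaw":0},
    {"dx":-140,"dy":-147,"dz":0,"turn":0,"jaw":0}
  ]
}}

```text
time: 2.13
tool_pos: [0.3944, 0.1785, 0.2507]
tool_rot: [0.001, 0.218, 0.976, 0.0]
contact_force: [0.8, 0.1, -0.6]
gripper_width: 0.999
grasp_force: 0.0
```

{"name": "apply_moves", "arguments": {
  "series": [
    {"dx":-28,"dy":-30,"dz":0,"turn":-0.06,"jaw":0},
    {"dx":-56,"dy":-59,"dz":0,"turn":-0.12,"jaw":0},
    {"dx":-84,"dy":-89,"dz":0,"turn":-0.18,"jaw":0},
    {"dx":-112,"dy":-118,"dz":0,"turn":-0.24,"jaw":0},
    {"dx":-140,"dy":-147,"dz":0,"turn":-0.292,"jaw":0}
  ]
}}

```text
time: 2.55
tool_pos: [0.4586, -0.0145, 0.2507]
tool_rot: [0.001, 0.073, 0.997, -0.0]
contact_force: [1.2, 0.8, -0.4]
gripper_width: 1.001
grasp_force: 0.0
```

```bash
python3 -c "
from h import *
rel(509.3,-167.9,240,81.5)"
```

```text
t 2.55 pos [458.6 -14.5 250.7] ang 81.7 -> d [ -72.4 -144.5   10.8] turn 0.003 width 1.001436999954455 gf 0.0 F [ 1.2  0.8 -0.4]
```

{"name": "apply_moves", "arguments": {
  "series": [
    {"dx":-16,"dy":-36,"dz":3,"turn":0,"jaw":0},
    {"dx":-34,"dy":-72,"dz":6,"turn":0,"jaw":0},
    {"dx":-52,"dy":-108,"dz":10,"turn":0,"jaw":0},
    {"dx":-72,"dy":-144,"dz":10,"turn":0,"jaw":0},
    {"dx":-72,"dy":-144,"dz":20,"turn":0,"jaw":0}
  ]
}}

```text
time: 2.97
tool_pos: [0.5104, -0.1716, 0.2321]
tool_rot: [0.002, 0.077, 0.997, -0.002]
contact_force: [-0.1, -0.1, 1.6]
gripper_width: 0.998
grasp_force: 0.0
```

```bash
python3 -c "
from h import *
rel(509.3,-167.9,152,81.5)"
```

```text
t 2.9667 pos [ 510.4 -171.6  232.1] ang 81.2 -> d [ 2.   3.8 80. ] turn -0.005 width 0.997930291812355 gf 0.0 F [-0.1 -0.1  1.6]
```

{"name": "apply_moves", "arguments": {
  "series": [
    {"dx":0,"dy":0,"dz":25,"turn":0,"jaw":0},
    {"dx":0,"dy":0,"dz":50,"turn":0,"jaw":0},
    {"dx":0,"dy":0,"dz":70,"turn":0,"jaw":0},
    {"dx":0,"dy":0,"dz":79,"turn":0,"jaw":0},
    {"dx":0,"dy":0,"dz":79,"turn":0,"jaw":0.3}
  ]
}}

```text
time: 3.38
tool_pos: [0.5067, -0.1645, 0.1485]
tool_rot: [-0.002, 0.074, 0.997, 0.001]
contact_force: [-0.4, 0.2, -0.6]
gripper_width: 0.888
grasp_force: 0.0
```

{"name": "apply_moves", "arguments": {
  "series": [
    {"dx":0,"dy":0,"dz":0,"turn":0,"jaw":0.6},
    {"dx":0,"dy":0,"dz":0,"turn":0,"jaw":0.75},
    {"dx":0,"dy":0,"dz":0,"turn":0,"jaw":0.85},
    {"dx":0,"dy":0,"dz":0,"turn":0,"jaw":1},
    {"dx":0,"dy":0,"dz":0,"turn":0,"jaw":1}
  ]
}}

```text
time: 3.8
tool_pos: [0.509, -0.166, 0.1527]
tool_rot: [0.001, 0.074, 0.997, -0.001]
contact_force: [-0.7, -2.7, 0.5]
gripper_width: 0.142
grasp_force: 1.1
```

{"name": "apply_moves", "arguments": {
  "series": [
    {"dx":0,"dy":0,"dz":0,"turn":0,"jaw":1},
    {"dx":0,"dy":0,"dz":0,"turn":0,"jaw":1},
    {"dx":0,"dy":0,"dz":0,"turn":0,"jaw":1},
    {"dx":0,"dy":0,"dz":0,"turn":0,"jaw":1},
    {"dx":0,"dy":0,"dz":0,"turn":0,"jaw":1}
  ]
}}

```text
time: 4.22
tool_pos: [0.5091, -0.1659, 0.1528]
tool_rot: [0.001, 0.074, 0.997, -0.001]
contact_force: [-0.5, -0.6, 5.7]
gripper_width: 0.13
grasp_force: 59.7
```

```bash
python3 -c "
from h import *
rel(570.3,208.5,190,74.4)"
```

```text
t 4.2167 pos [ 509.1 -165.9  152.8] ang 81.5 -> d [ -5.4 379.3 -37.6] turn 0.124 width 0.12950722235027226 gf 59.729604721069336 F [-0.5 -0.6  5.7]
```

{"name": "apply_moves", "arguments": {
  "series": [
    {"dx":0,"dy":0,"dz":-4,"turn":0,"jaw":1},
    {"dx":0,"dy":0,"dz":-12,"turn":0,"jaw":1},
    {"dx":0,"dy":0,"dz":-22,"turn":0,"jaw":1},
    {"dx":0,"dy":0,"dz":-32,"turn":0,"jaw":1},
    {"dx":0,"dy":0,"dz":-38,"turn":0,"jaw":1}
  ]
}}

```text
time: 4.63
tool_pos: [0.5088, -0.1655, 0.191]
tool_rot: [0.001, 0.074, 0.997, -0.0]
contact_force: [1.0, -0.8, -2.9]
gripper_width: 0.134
grasp_force: 58.4
```

```bash
python3 -c "
from h import *
rel(570.3,208.5,190,74.4)
p=grab_frame('scene');cv2.imwrite('pics/l1.png',cv2.resize(p['pixels'][60:300,150:420,::-1],None,fx=2.4,fy=2.4))"
```

```text
t 4.6333 pos [ 508.8 -165.5  191. ] ang 81.5 -> d [ -5.8 379.    0.8] turn 0.125 width 0.13372009931059267 gf 58.41124355792999 F [ 1.  -0.8 -2.9]
```

View pics/l1.png

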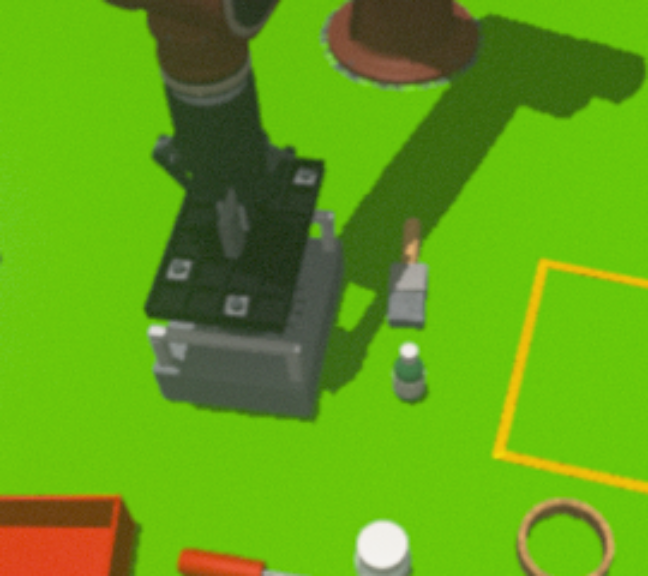

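{"name": "apply_moves", "arguments": {
  "series": [
    {"dx":0,"dy":5,"dz":0,"turn":0,"jaw":1},
    {"dx":0,"dy":16,"dz":0,"turn":0,"jaw":1},
    {"dx":0,"dy":32,"dz":0,"turn":0,"jaw":1},
    {"dx":-1,"dy":51,"dz":0,"turn":0,"jaw":1},
    {"dx":-1,"dy":71,"dz":0,"turn":0,"jaw":1}
  ]
}}

```text
time: 5.1
tool_pos: [0.5194, -0.0938, 0.1884]
tool_rot: [-0.001, 0.074, 0.997, 0.0]
contact_force: [0.2, -0.3, -2.6]
gripper_width: 0.133
grasp_force: 58.6
```

{"name": "apply_moves", "arguments": {
  "series": [
    {"dx":0,"dy":22,"dz":0,"turn":0,"jaw":1},
    {"dx":0,"dy":44,"dz":0,"turn":0,"jaw":1},
    {"dx":-1,"dy":66,"dz":0,"turn":0,"jaw":1},
    {"dx":-1,"dy":88,"dz":0,"turn":0,"jaw":1},
    {"dx":-2,"dy":110,"dz":0,"turn":0,"jaw":1}
  ]
}}

```text
time: 5.52
tool_pos: [0.5373, 0.0154, 0.1884]
tool_rot: [-0.001, 0.074, 0.997, 0.0]
contact_force: [-0.4, -0.2, -3.9]
gripper_width: 0.132
grasp_force: 58.6
```

{"name": "apply_moves", "arguments": {
  "series": [
    {"dx":0,"dy":22,"dz":0,"turn":0.02,"jaw":1},
    {"dx":0,"dy":44,"dz":0,"turn":0.05,"jaw":1},
    {"dx":-1,"dy":66,"dz":0,"turn":0.08,"jaw":1},
    {"dx":-1,"dy":88,"dz":0,"turn":0.11,"jaw":1},
    {"dx":-2,"dy":110,"dz":0,"turn":0.125,"jaw":1}
  ]
}}

```text
time: 5.93
tool_pos: [0.5552, 0.1238, 0.1883]
tool_rot: [-0.001, 0.136, 0.991, 0.0]
contact_force: [0.4, 0.1, -3.2]
gripper_width: 0.138
grasp_force: 58.6
```

```bash
python3 -c "
from h import *
rel(570.3,210,190,74.4)"
```

```text
t 5.9333 pos [555.2 123.8 188.3] ang 74.3 -> d [ 8.7 87.  -1.7] turn -0.001 width 0.13804747726135688 gf 58.604076504707336 F [ 0.4  0.1 -3.2]
```

{"name": "apply_moves", "arguments": {
  "series": [
    {"dx":2,"dy":21,"dz":0,"turn":0,"jaw":1},
    {"dx":4,"dy":42,"dz":0,"turn":0,"jaw":1},
    {"dx":6,"dy":61,"dz":0,"turn":0,"jaw":1},
    {"dx":8,"dy":77,"dz":0,"turn":0,"jaw":1},
    {"dx":9,"dy":87,"dz":0,"turn":0,"jaw":1}
  ]
}}

```text
time: 6.35
tool_pos: [0.57, 0.2104, 0.1883]
tool_rot: [-0.001, 0.135, 0.991, 0.0]
contact_force: [0.7, 0.3, -3.8]
gripper_width: 0.133
grasp_force: 58.7
```

{"name": "apply_moves", "arguments": {
  "series": [
    {"dx":0,"dy":0,"dz":5,"turn":0,"jaw":1},
    {"dx":0,"dy":0,"dz":16,"turn":0,"jaw":1},
    {"dx":0,"dy":0,"dz":32,"turn":0,"jaw":1},
    {"dx":0,"dy":0,"dz":50,"turn":0,"jaw":1},
    {"dx":0,"dy":0,"dz":66,"turn":0,"jaw":1}
  ]
}}

```text
time: 6.77
tool_pos: [0.57, 0.2067, 0.121]
tool_rot: [-0.001, 0.137, 0.991, -0.001]
contact_force: [-0.5, -0.6, -3.8]
gripper_width: 0.132
grasp_force: 58.7
```

{"name": "apply_moves", "arguments": {
  "series": [
    {"dx":0,"dy":0,"dz":16,"turn":0,"jaw":1},
    {"dx":0,"dy":0,"dz":32,"turn":0,"jaw":1},
    {"dx":0,"dy":0,"dz":46,"turn":0,"jaw":1},
    {"dx":0,"dy":0,"dz":56,"turn":0,"jaw":1},
    {"dx":0,"dy":0,"dz":62,"turn":0,"jaw":1}
  ]
}}

```text
time: 7.18
tool_pos: [0.5697, 0.207, 0.0589]
tool_rot: [-0.002, 0.136, 0.991, -0.001]
contact_force: [0.6, 0.7, -4.1]
gripper_width: 0.13
grasp_force: 58.8
```

```bash
python3 -c "
from h import *
rel(570.3,210,44,74.4)
p=grab_frame('top');cv2.imwrite('pics/p1.png',cv2.resize(p['pixels'][130:350,120:420,::-1],None,fx=2.4,fy=2.4))"
```

```text
t 7.1833 pos [569.7 207.   58.9] ang 74.3 -> d [ 0.1  3.1 14.9] turn -0.001 width 0.12967826665908797 gf 58.762434124946594 F [ 0.6  0.7 -4.1]
```

View pics/p1.png

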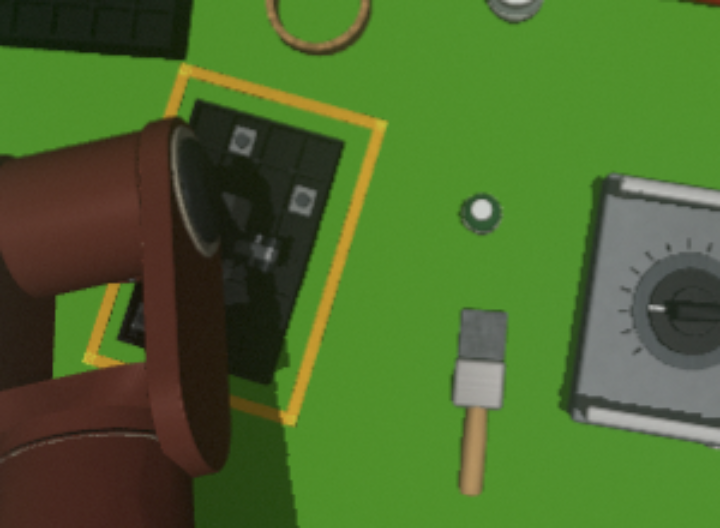

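{"name": "apply_moves", "arguments": {
  "series": [
    {"dx":0,"dy":2,"dz":4,"turn":0,"jaw":1},
    {"dx":0,"dy":2,"dz":8,"turn":0,"jaw":1},
    {"dx":0,"dy":2,"dz":11,"turn":0,"jaw":1},
    {"dx":0,"dy":2,"dz":13,"turn":0,"jaw":1},
    {"dx":0,"dy":2,"dz":14,"turn":0,"jaw":1}
  ]
}}

```text
time: 7.65
tool_pos: [0.5716, 0.2099, 0.0474]
tool_rot: [0.0, 0.136, 0.991, 0.0]
contact_force: [0.3, -0.3, -3.2]
gripper_width: 0.13
grasp_force: 58.8
```

```bash
python3 -c "
from h import *
rel(570.3,210,44,74.4)"
```

```text
t 7.65 pos [571.6 209.9  47.4] ang 74.4 -> d [ 1.3 -0.3  3.4] turn -0.0 width 0.12974523528048326 gf 58.77015173435211 F [ 0.3 -0.3 -3.2]
```

{"name": "apply_moves", "arguments": {
  "series": [
    {"dx":0,"dy":0,"dz":1,"turn":0,"jaw":1},
    {"dx":0,"dy":0,"dz":1.5,"turn":0,"jaw":1},
    {"dx":0,"dy":0,"dz":2,"turn":0,"jaw":1},
    {"dx":0,"dy":0,"dz":2.5,"turn":0,"jaw":1},
    {"dx":0,"dy":0,"dz":2.5,"turn":0,"jaw":1}
  ]
}}

```text
time: 8.07
tool_pos: [0.5715, 0.2099, 0.0448]
tool_rot: [0.0, 0.136, 0.991, 0.0]
contact_force: [-0.2, 0.9, -3.7]
gripper_width: 0.136
grasp_force: 58.8
```

```bash
python3 -c "
from h import *
rel(570.3,210,44,74.4)"
```

```text
t 8.0667 pos [571.5 209.9  44.8] ang 74.4 -> d [ 1.2 -0.2  0.8] turn -0.001 width 0.13587676203745713 gf 58.769561648368835 F [-0.2  0.9 -3.7]
```

{"name": "apply_moves", "arguments": {
  "series": [
    {"dx":0,"dy":0,"dz":0.7,"turn":0,"jaw":1},
    {"dx":0,"dy":0,"dz":1.2,"turn":0,"jaw":1},
    {"dx":0,"dy":0,"dz":1.2,"turn":0,"jaw":0.8},
    {"dx":0,"dy":0,"dz":1.2,"turn":0,"jaw":0.5},
    {"dx":0,"dy":0,"dz":1.2,"turn":0,"jaw":0.3}
  ]
}}

```text
time: 8.48
tool_pos: [0.5722, 0.21, 0.0444]
tool_rot: [0.001, 0.136, 0.991, 0.0]
contact_force: [0.1, -0.6, -0.1]
gripper_width: 0.472
grasp_force: 0.0
```

{"name": "apply_moves", "arguments": {
  "series": [
    {"dx":0,"dy":0,"dz":0,"turn":0,"jaw":0.2},
    {"dx":0,"dy":0,"dz":-15,"turn":0,"jaw":0.2},
    {"dx":0,"dy":0,"dz":-45,"turn":0,"jaw":0.2},
    {"dx":0,"dy":0,"dz":-85,"turn":0,"jaw":0.2},
    {"dx":0,"dy":0,"dz":-125,"turn":0,"jaw":0.2}
  ]
}}

```text
time: 8.9
tool_pos: [0.5705, 0.2096, 0.1689]
tool_rot: [-0.001, 0.136, 0.991, -0.0]
contact_force: [1.8, 0.3, 0.1]
gripper_width: 0.8
grasp_force: 0.0
```

{"name": "apply_moves", "arguments": {
  "series": [
    {"dx":0,"dy":-10,"dz":-40,"turn":0,"jaw":0.2},
    {"dx":0,"dy":-45,"dz":-60,"turn":0,"jaw":0.2},
    {"dx":0,"dy":-85,"dz":-60,"turn":0,"jaw":0.2},
    {"dx":0,"dy":-125,"dz":-60,"turn":0,"jaw":0.2},
    {"dx":0,"dy":-165,"dz":-60,"turn":0,"jaw":0.2}
  ]
}}

```text
time: 9.32
tool_pos: [0.5268, 0.0497, 0.23]
tool_rot: [0.001, 0.135, 0.991, 0.0]
contact_force: [0.6, -1.2, -0.2]
gripper_width: 0.797
grasp_force: 0.0
```

```bash
python3 - <<'E'
from h import *
p=grab_frame('top');save(p,'raw2');cv2.imwrite('pics/p2.png',cv2.resize(p['pixels'][130:350,120:480,::-1],None,fx=2.2,fy=2.2))
cv2.imwrite('pics/d2.png',cv2.resize(p['pixels'][195:320,355:480,::-1],None,fx=4.8,fy=4.8,interpolation=cv2.INTER_CUBIC))
for t in('pointer','marker_line','grip_mid','dial','controller'):
    for o in spotter.outline_of(p,t)[:2]: print(t,o['conf'],o['extent'])
rel(0,0,0,0)
E
```

```text
pointer 0.61 [390.5, 239.9, 427.3, 278.4]
marker_line 0.84 [381.1, 233.3, 434.3, 286.5]
grip_mid 0.59 [399.7, 247.4, 422.0, 272.3]
dial 0.82 [389.3, 243.3, 428.0, 280.6]
controller 0.63 [381.9, 232.8, 433.0, 283.8]
controller 0.62 [357.0, 199.5, 462.3, 321.0]
t 9.6167 pos [527.2  51.5 228.8] ang 74.4 -> d [ 494.  -191.5  228.6] turn 1.299 width 0.800272761735266 gf 0.0 F [-0.5  0.8  0.1]
```

View pics/p2.png

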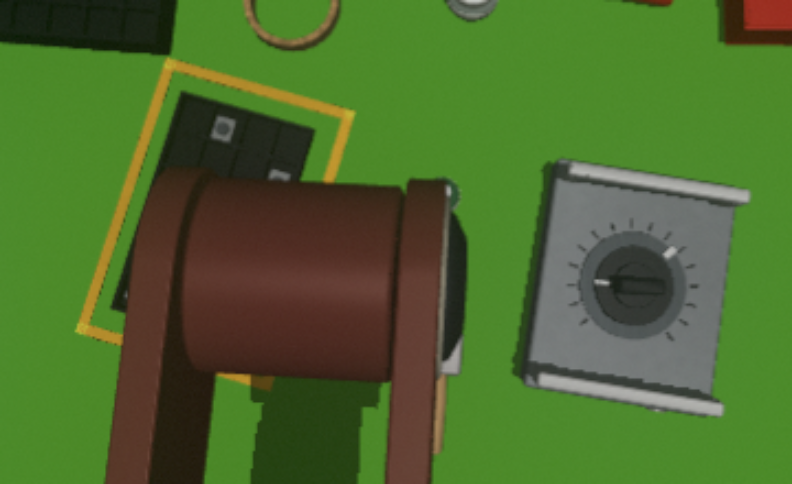

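View pics/d2.png

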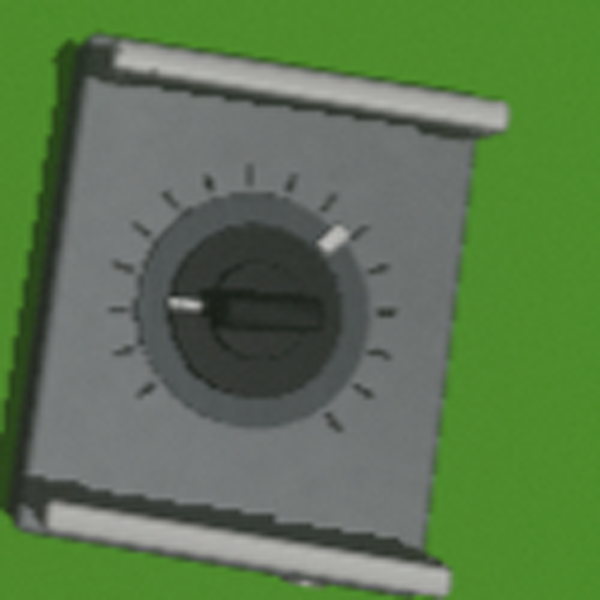

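```bash
cat >> h.py <<'E'
def white(p,reg,th=150):
    a=p["pixels"].astype(int);return reg&(a.min(2)>th)
E
python3 - <<'E'
from h import *
print(np.round(state()["joint_pos"],2))
P={}
for n in("top","scene"):
    p=grab_frame(n);P[n]=p
    for t in('dial','marker_line','grip_mid'):
        o=spotter.outline_of(p,t)
        if not o: print(n,t,None);continue
        o=o[0];c=max(cv2.findContours(o["region"].astype(np.uint8),0,1)[0],key=len)
        print(n,t,round(o["conf"],2),np.round(o["extent"],1))
        for z in(.056,.060,.065,.070,.075,.099):
            w=(onz(p,c.reshape(-1,2)+0.0,z)[:,:2]*1000).astype(np.float32);e=cv2.fitEllipse(w);print("  ",z,np.round(e[0],1),np.round(e[1],1),round(e[2]))
x,y=P["scene"],P["top"]
c=x["pixels"][150:215,200:290,::-1];save(x,'rs')
cv2.imwrite('pics/d3.png',cv2.resize(c,None,fx=8,fy=8,interpolation=cv2.INTER_CUBIC))
E
```

```text
[-0.04 -0.16  1.86  0.    1.45 -1.34]
top dial 0.71 [389.5 243.7 425.4 278.4]
   0.056 [ 515.1 -168.7] [64.3 65.5] 100
   0.06 [ 515.2 -167.9] [64.  65.2] 100
   0.065 [ 515.3 -166.9] [63.6 64.8] 100
   0.07 [ 515.4 -166. ] [63.2 64.4] 100
   0.075 [ 515.5 -165. ] [62.8 64. ] 100
   0.099 [ 516.  -160.3] [60.9 62. ] 100
top marker_line 0.78 [382.6 233.3 432.7 284.8]
   0.056 [ 514.7 -168.1] [86.4 89.6] 73
   0.06 [ 514.8 -167.4] [86.  89.2] 73
   0.065 [ 514.9 -166.4] [85.5 88.6] 73
   0.07 [ 515.1 -165.4] [84.9 88.1] 73
   0.075 [ 515.2 -164.4] [84.4 87.5] 73
   0.099 [ 515.7 -159.8] [81.9 84.9] 73
top grip_mid 0.7 [400.4 248.4 422.  271.6]
   0.056 [ 514.1 -170.7] [35.3 39.8] 178
   0.06 [ 514.2 -169.9] [35.1 39.6] 178
   0.065 [ 514.3 -169. ] [34.9 39.3] 178
   0.07 [ 514.4 -168. ] [34.7 39.1] 178
   0.075 [ 514.6 -167. ] [34.4 38.9] 178
   0.099 [ 515.1 -162.2] [33.4 37.7] 178
scene dial 0.71 [241.2 175.7 262.6 194.2]
   0.056 [ 508.5 -170.5] [61.4 71. ] 105
   0.06 [ 511.6 -169.7] [61.1 70.6] 105
   0.065 [ 515.5 -168.7] [60.7 70.2] 105
   0.07 [ 519.4 -167.8] [60.3 69.8] 105
   0.075 [ 523.3 -166.8] [59.9 69.3] 105
   0.099 [ 542.  -162.2] [58.1 67.2] 105
scene marker_line 0.64 [239.  171.3 270.  199.7]
   0.056 [ 513.4 -168.2] [81.8 85.4] 94
   0.06 [ 516.5 -167.5] [81.4 85. ] 94
   0.065 [ 520.4 -166.5] [80.9 84.4] 94
   0.07 [ 524.2 -165.6] [80.4 83.9] 94
   0.075 [ 528.1 -164.6] [79.9 83.4] 94
   0.099 [ 546.7 -160.1] [77.5 80.9] 94
scene grip_mid 0.48 [245.  171.7 258.4 193.3]
   0.056 [ 498.6 -172. ] [37.4 55.9] 106
   0.06 [ 501.7 -171.2] [37.2 55.6] 106
   0.065 [ 505.7 -170.2] [37.  55.3] 106
   0.07 [ 509.7 -169.3] [36.7 54.9] 106
   0.075 [ 513.6 -168.3] [36.5 54.6] 106
   0.099 [ 532.7 -163.7] [35.4 52.9] 106
```

View pics/d3.png

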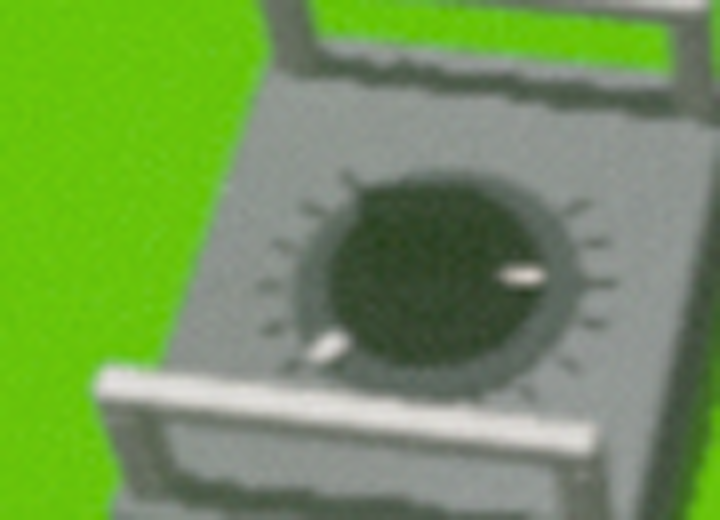

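```bash
cat >> h.py <<'E'
C=np.array([515.2,-167.0])
def angles(n="top",th=140):
    p=grab_frame(n);ys,xs=np.mgrid[150:300,200:440];px=np.c_[xs.ravel(),ys.ravel()]
    a=p["pixels"][px[:,1],px[:,0]].astype(int).min(1);px=px[a>th]
    out={}
    for k,z,lo,hi in(("ptr",.066,12,34.5),("mark",.064,35,50)):
        w=onz(p,px,z)[:,:2]*1000-C;r=np.hypot(*w.T);w=w[(r>lo)&(r<hi)]
        if len(w): m=w.mean(0);out[k]=(len(w),np.round(m,1),round(np.hypot(*m),1),round(np.degrees(np.arctan2(m[1],m[0])),1))
    print(n,out);return p
E
python3 - <<'E'
from h import *
angles();angles("scene")
rel(515.2,-167,200,-3)
E
```

```text
top {'ptr': (7, array([ 1.8, 27.9]), np.float64(28.0), np.float64(86.3)), 'mark': (16, array([ 27.7, -31.3]), np.float64(41.8), np.float64(-48.6))}
scene {'ptr': (5, array([ 4.2, 28. ]), np.float64(28.3), np.float64(81.5)), 'mark': (55, array([-25.2,  -3.1]), np.float64(25.4), np.float64(-173.1))}
t 10.1167 pos [527.1  51.2 228.6] ang 74.4 -> d [ -47.3 -213.4   28.6] turn 1.351 width 0.8007539366264583 gf 0.0 F [0.2 0.2 0. ]
```

{"name": "apply_moves", "arguments": {
  "series": [
    {"dx":-9,"dy":-40,"dz":0,"turn":0.12,"jaw":0.3},
    {"dx":-18,"dy":-80,"dz":0,"turn":0.24,"jaw":0.3},
    {"dx":-27,"dy":-120,"dz":0,"turn":0.36,"jaw":0.4},
    {"dx":-36,"dy":-160,"dz":0,"turn":0.48,"jaw":0.4},
    {"dx":-43,"dy":-195,"dz":0,"turn":0.6,"jaw":0.4}
  ]
}}

```text
time: 10.53
tool_pos: [0.5156, -0.1506, 0.2289]
tool_rot: [0.0, 0.425, 0.905, -0.0]
contact_force: [0.5, -0.4, 0.6]
gripper_width: 0.599
grasp_force: 0.0
```

{"name": "apply_moves", "arguments": {
  "series": [
    {"dx":0,"dy":0,"dz":0,"turn":0.12,"jaw":0.4},
    {"dx":0,"dy":0,"dz":0,"turn":0.24,"jaw":0.4},
    {"dx":0,"dy":0,"dz":0,"turn":0.36,"jaw":0.4},
    {"dx":0,"dy":0,"dz":0,"turn":0.48,"jaw":0.4},
    {"dx":0,"dy":0,"dz":0,"turn":0.6,"jaw":0.4}
  ]
}}

```text
time: 10.95
tool_pos: [0.5159, -0.1486, 0.2286]
tool_rot: [-0.0, 0.674, 0.739, -0.0]
contact_force: [-0.4, -0.2, 0.5]
gripper_width: 0.601
grasp_force: 0.0
```

{"name": "apply_moves", "arguments": {
  "series": [
    {"dx":0,"dy":0,"dz":0,"turn":0.12,"jaw":0.4},
    {"dx":0,"dy":0,"dz":0,"turn":0.15,"jaw":0.4},
    {"dx":0,"dy":0,"dz":0,"turn":0.15,"jaw":0.4},
    {"dx":0,"dy":0,"dz":0,"turn":0.15,"jaw":0.4}
  ]
}}

```text
time: 11.28
tool_pos: [0.5159, -0.1484, 0.2286]
tool_rot: [-0.0, 0.725, 0.689, -0.0]
contact_force: [-0.3, 0.1, 0.2]
gripper_width: 0.601
grasp_force: 0.0
```

```bash
python3 - <<'E'
from h import *
rel(515.2,-167,92,-3)
E
```

```text
t 11.2833 pos [ 515.9 -148.4  228.6] ang -2.9 -> d [-18.6   0.3 136.6] turn 0.001 width 0.6006389769312769 gf 0.0 F [-0.3  0.1  0.2]
```

{"name": "apply_moves", "arguments": {
  "series": [
    {"dx":-18.6,"dy":0.5,"dz":15,"turn":0,"jaw":0.4},
    {"dx":-18.6,"dy":0.5,"dz":45,"turn":0,"jaw":0.4},
    {"dx":-18.6,"dy":0.5,"dz":80,"turn":0,"jaw":0.4},
    {"dx":-18.6,"dy":0.5,"dz":110,"turn":0,"jaw":0.4},
    {"dx":-18.6,"dy":0.5,"dz":125,"turn":0,"jaw":0.4}
  ]
}}

```text
time: 11.7
tool_pos: [0.513, -0.166, 0.0991]
tool_rot: [-0.003, 0.725, 0.689, -0.001]
contact_force: [0.7, 0.1, -0.5]
gripper_width: 0.599
grasp_force: 0.0
```

{"name": "apply_moves", "arguments": {
  "series": [
    {"dx":0,"dy":0,"dz":8,"turn":0,"jaw":0.4},
    {"dx":0,"dy":0,"dz":11,"turn":0,"jaw":0.4},
    {"dx":0,"dy":0,"dz":11,"turn":0,"jaw":0.6},
    {"dx":0,"dy":0,"dz":11,"turn":0,"jaw":0.8},
    {"dx":0,"dy":0,"dz":11,"turn":0,"jaw":1}
  ]
}}

```text
time: 12.12
tool_pos: [0.5162, -0.1675, 0.0946]
tool_rot: [0.001, 0.725, 0.689, 0.0]
contact_force: [-14.8, 2.1, 10.7]
gripper_width: 0.181
grasp_force: 8.6
```

{"name": "apply_moves", "arguments": {
  "series": [
    {"dx":0,"dy":0,"dz":0,"turn":0,"jaw":1},
    {"dx":0,"dy":0,"dz":0,"turn":0,"jaw":1},
    {"dx":0,"dy":0,"dz":0,"turn":0,"jaw":1},
    {"dx":0,"dy":0,"dz":0,"turn":0,"jaw":1},
    {"dx":0,"dy":0,"dz":0,"turn":0,"jaw":1}
  ]
}}

```text
time: 12.53
tool_pos: [0.5148, -0.1674, 0.0948]
tool_rot: [-0.001, 0.725, 0.689, -0.001]
contact_force: [-7.7, 1.0, 9.1]
gripper_width: 0.133
grasp_force: 59.7
```

```bash
python3 - <<'E'
from h import *
rel(515.2,-167,92,-3)
print(state()["ft_torque"]);save(angles(),"g1")
E
```

```text
t 12.5333 pos [ 514.8 -167.4   94.8] ang -2.9 -> d [0.4 0.4 2.8] turn 0.001 width 0.13284520034745897 gf 59.74193572998047 F [-7.7  1.   9.1]
[ 0.12185725  1.39065199 -0.01978537]
top {}
```

{"name": "apply_moves", "arguments": {
  "series": [
    {"dx":0,"dy":-0.5,"dz":-2,"turn":0.05,"jaw":1},
    {"dx":0,"dy":-0.5,"dz":-2,"turn":0.15,"jaw":1},
    {"dx":0,"dy":-0.5,"dz":-2,"turn":0.25,"jaw":1},
    {"dx":0,"dy":-0.5,"dz":-2,"turn":0.35,"jaw":1},
    {"dx":0,"dy":-0.5,"dz":-2,"turn":0.45,"jaw":1}
  ]
}}

```text
time: 13.0
tool_pos: [0.5145, -0.1674, 0.0949]
tool_rot: [0.0, 0.862, 0.507, -0.001]
contact_force: [-1.5, -1.5, -3.7]
gripper_width: 0.138
grasp_force: 59.9
```

{"name": "apply_moves", "arguments": {
  "series": [
    {"dx":0,"dy":0,"dz":0,"turn":0.1,"jaw":1},
    {"dx":0,"dy":0,"dz":0,"turn":0.2,"jaw":1},
    {"dx":0,"dy":0,"dz":0,"turn":0.3,"jaw":1},
    {"dx":0,"dy":0,"dz":0,"turn":0.4,"jaw":1},
    {"dx":0,"dy":0,"dz":0,"turn":0.5,"jaw":1}
  ]
}}

```text
time: 13.42
tool_pos: [0.5144, -0.1674, 0.0949]
tool_rot: [0.0, 0.96, 0.279, -0.001]
contact_force: [-1.8, -1.0, -2.9]
gripper_width: 0.137
grasp_force: 60.0
```

```bash
python3 - <<'E'
from h import *
rel(515.2,-167,94,-57)
print(state()["ft_torque"])
p=grab_frame("scene")
cv2.imwrite('pics/g2.png',cv2.resize(p["pixels"][140:225,195:295,::-1],None,fx=6,fy=6,interpolation=cv2.INTER_CUBIC))
E
```

```text
t 13.4167 pos [ 514.4 -167.4   94.9] ang -57.7 -> d [0.9 0.1 0.9] turn -0.011 width 0.13737327597774796 gf 59.96625244617462 F [-1.8 -1.  -2.9]
[-0.30713281  0.3553723   0.05719353]
```

View pics/g2.png

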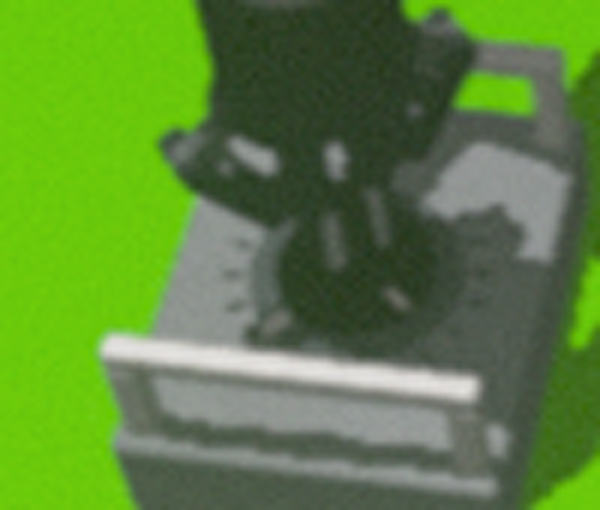

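```bash
python3 - <<'E'
from h import *
p=grab_frame("scene")
for px,z in(((261.1,189.4),.066),((240.6,193.5),.064)):
    w=onz(p,[px],z)[0,:2]*1000-C;print(w,np.hypot(*w),np.degrees(np.arctan2(w[1],w[0])))
E
```

```text
[20.96172374 19.36564376] 28.538080181705944 42.73352568499651
[ 31.31857551 -30.93728277] 44.02236518967277 -44.64909018894866
```

{"name": "apply_moves", "arguments": {
  "series": [
    {"dx":0,"dy":0,"dz":0,"turn":0.1,"jaw":1},
    {"dx":0,"dy":0,"dz":0,"turn":0.2,"jaw":1},
    {"dx":0,"dy":0,"dz":0,"turn":0.3,"jaw":1},
    {"dx":0,"dy":0,"dz":0,"turn":0.4,"jaw":1},
    {"dx":0,"dy":0,"dz":0,"turn":0.5,"jaw":1}
  ]
}}

```text
time: 13.93
tool_pos: [0.5143, -0.1674, 0.0949]
tool_rot: [0.0, 0.999, 0.034, -0.001]
contact_force: [-4.4, -1.2, -1.3]
gripper_width: 0.14
grasp_force: 60.1
```

{"name": "apply_moves", "arguments": {
  "series": [
    {"dx":0,"dy":0,"dz":0,"turn":0.1,"jaw":1},
    {"dx":0,"dy":0,"dz":0,"turn":0.2,"jaw":1},
    {"dx":0,"dy":0,"dz":0,"turn":0.3,"jaw":1},
    {"dx":0,"dy":0,"dz":0,"turn":0.4,"jaw":1},
    {"dx":0,"dy":0,"dz":0,"turn":0.5,"jaw":1}
  ]
}}

```text
time: 14.35
tool_pos: [0.5143, -0.1673, 0.0949]
tool_rot: [0.001, 0.977, -0.215, -0.001]
contact_force: [-4.5, -0.9, -2.0]
gripper_width: 0.139
grasp_force: 60.2
```

{"name": "apply_moves", "arguments": {
  "series": [
    {"dx":0,"dy":0,"dz":0,"turn":0.1,"jaw":1},
    {"dx":0,"dy":0,"dz":0,"turn":0.2,"jaw":1},
    {"dx":0,"dy":0,"dz":0,"turn":0.3,"jaw":1},
    {"dx":0,"dy":0,"dz":0,"turn":0.4,"jaw":1},
    {"dx":0,"dy":0,"dz":0,"turn":0.4,"jaw":1}
  ]
}}

```text
time: 14.77
tool_pos: [0.5143, -0.1672, 0.0949]
tool_rot: [0.001, 0.915, -0.403, -0.001]
contact_force: [-3.3, -1.9, -0.8]
gripper_width: 0.14
grasp_force: 60.3
```

```bash
python3 - <<'E'
from h import *
rel(515.2,-167,94,-138)
print(state()["ft_torque"],state()["joint_pos"][5])
a=[grab_frame(n)["pixels"] for n in("scene","top")]
f=lambda i:cv2.resize(i[:,:,::-1],(400,400),interpolation=cv2.INTER_CUBIC)
i=np.hstack([f(a[0][155:215,222:282]),f(a[1][222:302,368:448])])
cv2.imwrite('pics/g3.png',np.clip(i*1.8,0,255).astype(np.uint8))
E
```

```text
t 14.7667 pos [ 514.3 -167.2   94.9] ang -137.6 -> d [ 0.4 -0.8  0.9] turn 0.008 width 0.14010591199369224 gf 60.260117053985596 F [-3.3 -1.9 -0.8]
[-0.32501265  0.86305171  0.00695959] 1.9499959192348522
```

View pics/g3.png

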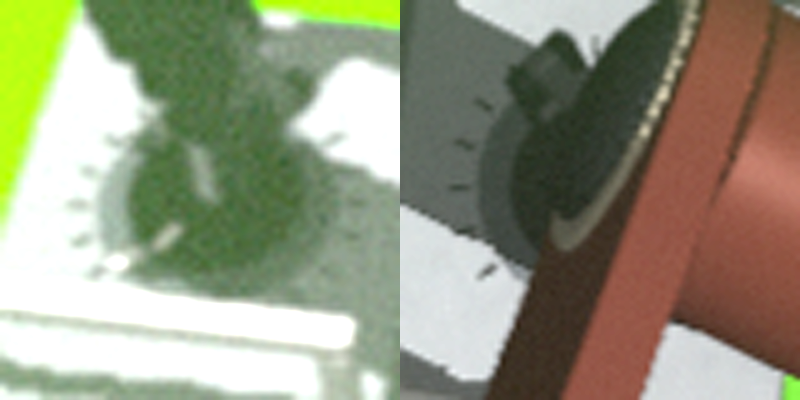

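```bash
python3 - <<'E'
from h import *
p=grab_frame("scene");T=p
for px,z in(((246.9,190.5),.066),((244.6,191.8),.066),((239.6,194.2),.064)):
    w=onz(p,[px],z)[0,:2]*1000-C;print(w,np.hypot(*w),np.degrees(np.arctan2(w[1],w[0])))
E
```

```text
[ 23.80318886 -15.68833612] 28.50816883273345 -33.388296656985574
[ 27.73085018 -21.04835478] 34.81426849302001 -37.19933649063161
[ 33.42900149 -33.21185416] 47.122451102843506 -44.81330399572416
```

{"name": "apply_moves", "arguments": {
  "series": [
    {"dx":0,"dy":0,"dz":0,"turn":0.08,"jaw":1},
    {"dx":0,"dy":0,"dz":0,"turn":0.16,"jaw":1},
    {"dx":0,"dy":0,"dz":0,"turn":0.16,"jaw":1},
    {"dx":0,"dy":0,"dz":0,"turn":0.16,"jaw":0.8},
    {"dx":0,"dy":0,"dz":0,"turn":0.16,"jaw":0.6}
  ]
}}

```text
time: 15.33
tool_pos: [0.5161, -0.1671, 0.0956]
tool_rot: [-0.001, 0.88, -0.474, 0.002]
contact_force: [0.3, -0.4, 0.4]
gripper_width: 0.323
grasp_force: 0.0
```

{"name": "apply_moves", "arguments": {
  "series": [
    {"dx":0,"dy":0,"dz":0,"turn":0,"jaw":0.6},
    {"dx":0,"dy":0,"dz":-25,"turn":0,"jaw":0.6},
    {"dx":0,"dy":0,"dz":-60,"turn":0,"jaw":0.6},
    {"dx":0,"dy":0,"dz":-100,"turn":0,"jaw":0.6},
    {"dx":0,"dy":0,"dz":-130,"turn":0,"jaw":0.6}
  ]
}}

```text
time: 15.75
tool_pos: [0.516, -0.1671, 0.2283]
tool_rot: [-0.0, 0.88, -0.475, 0.002]
contact_force: [0.3, -0.9, 1.0]
gripper_width: 0.401
grasp_force: 0.0
```

```bash
python3 - <<'E'
from h import *
rel(440,-10,230,-147)
E
```

```text
t 15.75 pos [ 516.  -167.1  228.3] ang -146.7 -> d [-173.1  -22.7   -2.2] turn 0.005 width 0.4012445221344178 gf 0.0 F [ 0.3 -0.9  1. ]
```

{"name": "apply_moves", "arguments": {
  "series": [
    {"dx":-35,"dy":-5,"dz":0,"turn":0,"jaw":0.6},
    {"dx":-70,"dy":-10,"dz":0,"turn":0,"jaw":0.6},
    {"dx":-105,"dy":-14,"dz":0,"turn":0,"jaw":0.6},
    {"dx":-140,"dy":-18,"dz":0,"turn":0,"jaw":0.6},
    {"dx":-173,"dy":-23,"dz":0,"turn":0,"jaw":0.6}
  ]
}}

```text
time: 16.17
tool_pos: [0.439, -0.0082, 0.2253]
tool_rot: [-0.001, 0.88, -0.475, 0.001]
contact_force: [0.2, 0.5, -0.8]
gripper_width: 0.403
grasp_force: 0.0
```

```bash
python3 - <<'E'
from h import *
p=angles()
f=lambda i,s:cv2.resize(i[:,:,::-1],s,interpolation=cv2.INTER_CUBIC)
cv2.imwrite('pics/g4.png',np.hstack([f(p["pixels"][222:302,368:448],(400,400)),f(p["pixels"][140:330,130:320],(400,400))]))
for t in("tray","outline"):
    o=spotter.outline_of(p,t)
    if o:
        w=onz(p,np.argwhere(o[0]["region"])[:,::-1],.016 if t=="tray" else 0)[:,:2]*1000;print(t,cv2.minAreaRect(w.astype(np.float32)))
E
```

```text
top {'ptr': (9, array([ 18.3, -19.4]), np.float64(26.6), np.float64(-46.7)), 'mark': (15, array([ 27.5, -31. ]), np.float64(41.4), np.float64(-48.4))}
tray ((571.7385864257812, 207.425048828125), (135.12936401367188, 210.4307403564453), 74.35594177246094)
outline ((570.5639038085938, 208.84622192382812), (192.18988037109375, 271.9926452636719), 74.17157745361328)
```

View pics/g4.png

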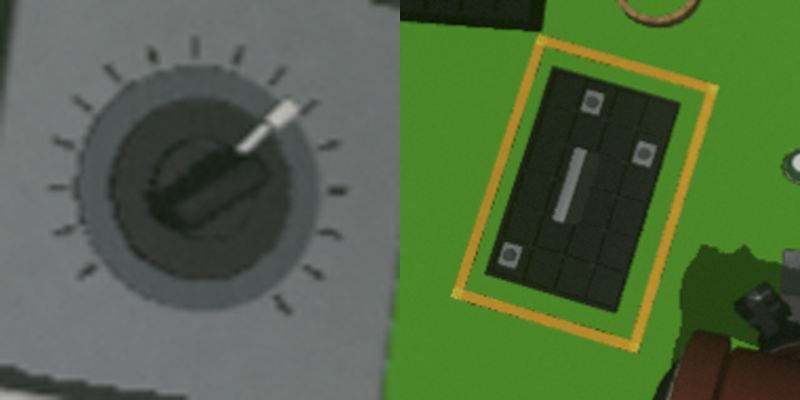

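The pointer, from (243,150) to (270,125) in the crop, lines up with the marker at (285,112) to within about 2°. The tray sits square in the outline, released, with all three modules in their pockets.

```bash
python3 -c "
from h import *
print(ticket.job_done())"
```

```text
the job is handed in; nothing more can be done
None
```

I handed the job in at about 16 s of the 72 s limit: the tray is released inside the outline, about 2 mm off centre and square to it, with all three modules in their pockets; the dial pointer is about 2° (1 mm) from the marker by the last picture, and the system returned no verdict.

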